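# Scoop the silver buttons into the melting dish

### The arm

A 7-joint arm with a two-finger parallel gripper is mounted at the origin on a cart in front of the work surface, level with it; the furniture and walls round the work are solid. World frame = base frame: x ahead of the robot, y to its left, z up, the work surface at z = 0. Lengths are in mm, angles in rad, forces in N, time in s.
With the tool pointing down it reaches from about 400 to 875 mm from the base axis. Payload 4.4 kg.
Tool frame: the origin (TCP) lies midway between the tips of the shut fingers; the grasp point (between the pads) lies 19 mm behind it; z points along the fingers, y is the line along which they close (so a half turn about z gives the same grasp; the last joint's range is limited). The gripper opens to 85 mm and grips with 20 to 120 N. Pads are 22 mm wide; open, the fingers measure 114 mm over their backs; the gripper's body (76 mm by 85 mm) begins 54 mm behind the grasp point. The pads swing forward as they close: fully open they stand 13 mm farther back than shut.
Start: joints at [-1.282, 0.628, 0.038, 1.517, -0.027, 0.996, -0.02], TCP at [225.788, 609.539, 207.013] pointing down, gripper open.
Joint ranges: [-3.06, 3.06], [-0.37, 2.12], [-1.25, 1.32], [0.18, 2.47], [-1.1, 4.24], [0.23, 1.98], [-2.94, 2.94]. Speed limits (rad/s): [2.57, 2.57, 3.14, 3.14, 3.14, 3.14, 3.14].

### API

Orientations are given as [roll, pitch, yaw] about the fixed x, y, z axes, in that order (R = Rz(yaw) Ry(pitch) Rx(roll)).
In Python, from cell import read_state, get_image, finish_job gives the robot as it stands.
- The arm moves only by the tool send_rows, never from a script. Its argument "series" is a list of rows, each an object of numbers: "ax", "ay", "az": the turn, a rotation vector about the tool's x, y, z in rad; "dx", "dy", "dz": the shift along the tool's x, y, z in cm; "hand": the closure, from 0 (fully open) to 1 (shut). In form: [{"ax": .., "ay": .., "az": .., "dx": .., "dy": .., "dz": .., "hand": ..}, ...]. A call has 1 to 10 rows; each row is the pose to reach, as a shift and turn from the pose commanded when the call began, along the tool's axes at that moment; what a row does not reach only later rows make up. A row lasts 1/10 s, in which the tool goes at most 50 mm and 8.59 degrees, less where a joint would pass 70% of its speed; a pose out of reach is approached as far as the arm can. A call with a gripper value outside its range is refused whole. The fingers move at their own pace and stop on an object; the grip force is fixed at half the most. Time passes only in rows, so rows that repeat a pose let the fingers close. It gives the time, the measured TCP pose, the force, the opening and the grip force at its end, in the units of the state.
- read_state(): the state, without advancing time (a new reading comes with each control period).
- get_image(name): name is "scene" or "top" or "wrist"; returns a dict with "pixels" (420x560x3 uint8, red, green, blue), "mtx" (3x3 intrinsics, pixels), "R" (3x3) and "t" (3): a world point X has camera coordinates R X + t. Camera axes: x right, y down, z forward; pixel columns grow to the right and rows downward; lengths in mm; the calibration is good to about 2 mm. A picture is of the moment at which its call begins. There is no depth.
- finish_job(): hands the job in; it is judged then, once.
The state is a dict: "clock": time; "qpos": joint angles; "qd": joint speeds; "tau": joint torques, N m; "eef_pos": TCP position; "tool_rot": TCP orientation; "force": force on the tool from outside, world axes, zero at the start; "torque": the same for the moment, N m; "width": finger opening in mm; "gripper_force": force on a finger pad.
Only numpy, scipy, OpenCV 4.12 (cv2) and the standard library are available. Lean on these libraries where they do the work, as an engineer would, in place of code of your own. Each camera call takes 0.05 s, during which the arm holds its last target. There are 200 camera calls.

### The job

Take the little flat scoop by its handle, gather all three silver buttons from the tin tray in one scoopful and tip them from close above into the small blackened melting dish, which must stay standing where it is. Then stand the scoop on its flat bottom on the bare bench, clear of tray and dish, and let go; touch the buttons only with the scoop, never with the fingers, and leave the bottle, the steel block and the polishing disc where they are.

Things in the scene. Friction and masses are not known exactly. Their poses are not given: they have to be found in the camera images.
- tray: shallow grey bent-sheet tray, 105 (x) by 150 (y) by 20 mm high, walls and floor 2 mm thick (inside 102 x 148 mm), fixed on a 12 mm wooden board that is fixed to the bench. Origin: centre of the sheet tray's underside, 12 mm above the bench, 2 mm below the inner floor; y along the length, to the far end where the buttons lie. Tray and scoop may change places
- pan: the melting dish: small loose blackened round pan, 89 mm over the rim, 37 mm high, about 75 mm wide inside at the floor, floor 4 mm thick, 0.25 kg, at the left of the work beside a few fixed pebbles (up to 30 mm high). Origin: centre of the underside, z up
- scoop: flat steel scoop with a wooden handle, 0.16 kg, loose, standing on its bottom beside the tray, mouth away from the robot. Bowl 50 mm long (x) by 66 mm wide (y), floor 1.6 mm thick; side walls 2 mm thick, 13 mm high (18 near the back); back wall 18 mm high; mouth with straight lip at +x. The handle rises from the back wall to -x at 40 degrees. Origin: centre of the underside; z up
- scoop_grip (a point): middle of the wooden handle, at x = -77.6, z = +55 mm in the scoop's frame. The wood is 70 mm long, 14 mm wide across (y) and 16 mm deep, with flat sides to pinch. Axes as the scoop's
- scoop_lip (a point): middle of the lip's lower edge, at x = +25, z = 0 mm in the scoop's frame
- scoop_bowl (a point): centre of the upper side of the bowl's floor, 1.6 mm above the scoop's origin. Axes as the scoop's
- button_a_c (a point): centre of one of three equal silver buttons (lens-shaped lumps of remelted scrap), loose: 19 mm across, 10 mm thick, 22 g, lying flat; flat faces 10 mm across, edges tapering at 32 degrees, so a lip pushed against one held by a wall rides under it. Smooth: friction about 0.3, slides on slopes over 20 degrees. Lies in the tray's +y half, within 25 mm of its long centre line
- button_b_c (a point): centre of one of three equal silver buttons (lens-shaped lumps of remelted scrap), loose: 19 mm across, 10 mm thick, 22 g, lying flat; flat faces 10 mm across, edges tapering at 32 degrees, so a lip pushed against one held by a wall rides under it. Smooth: friction about 0.3, slides on slopes over 20 degrees. Lies in the tray's +y half, within 25 mm of its long centre line
- button_c_c (a point): centre of one of three equal silver buttons (lens-shaped lumps of remelted scrap), loose: 19 mm across, 10 mm thick, 22 g, lying flat; flat faces 10 mm across, edges tapering at 32 degrees, so a lip pushed against one held by a wall rides under it. Smooth: friction about 0.3, slides on slopes over 20 degrees. Lies in the tray's +y half, within 25 mm of its long centre line
- red_bottle: bystander: small red bottle with a black cap, 29 mm across, 65 mm high, loose; origin at the centre of its underside
- steel_block: bystander: round dark steel bench block, 69 mm across, 35 mm high, loose; origin at the centre of its underside
- polish_disc: bystander: pale flat polishing disc, 44 mm across, 8 mm thick, loose; origin at the centre of its underside

How it is judged (in metres and radians):
On the way, in this order (a step that is already met when the one before it is completed fails the run):
1. all three buttons lie in the scoop together, lifted clear of the tray (x of button_a_c in the frame of scoop_bowl between -0.026 and 0.026 m and y of button_a_c in the frame of scoop_bowl between -0.033 and 0.033 m and z of button_a_c in the frame of scoop_bowl between 0 and 0.025 m and x of button_b_c in the frame of scoop_bowl between -0.026 and 0.026 m and y of button_b_c in the frame of scoop_bowl between -0.033 and 0.033 m and z of button_b_c in the frame of scoop_bowl between 0 and 0.025 m and x of button_c_c in the frame of scoop_bowl between -0.026 and 0.026 m and y of button_c_c in the frame of scoop_bowl between -0.033 and 0.033 m and z of button_c_c in the frame of scoop_bowl between 0 and 0.025 m and height (world z) of scoop_bowl above 0.05 m), for 0.2 s.
2. all three buttons are in the dish (horizontal distance between each of button_a_c, button_b_c, button_c_c and pan below 0.04 m and height (world z) of button_a_c between 0.005 and 0.036 m and height (world z) of button_b_c between 0.005 and 0.036 m and height (world z) of button_c_c between 0.005 and 0.036 m), for 0.2 s.
At the end, for the whole second after the job is handed in: All three buttons lie at rest in the dish (centres within 40 mm of its axis and below its rim); the dish stands level within 30 mm of where it stood; the scoop stands at rest on its bottom on the bench (within 0.1 rad of level, underside at most 5 mm up), touching neither tray nor dish (all of step 2 and linear speed of each of button_a, button_b, button_c, scoop below 0.02 m/s and angle between each of pan, scoop's own z axis and vertical below 0.1 rad and distance of pan from where it was at the start of the episode below 0.03 m and height (world z) of pan below 0.004 m and height (world z) of scoop below 0.005 m and contact force between scoop and pan below 0.1 N and contact force between scoop and tray below 0.1 N).
It fails at once if a finger touches a button (contact force between the fingers and button_a above 0.3 N or contact force between the fingers and button_b above 0.3 N or contact force between the fingers and button_c above 0.3 N).
It fails at once if buttons are dropped from high up or flung (faster than 1.5 m/s) (linear speed of any of button_a, button_b, button_c above 1.5 m/s).
It fails at once if the dish is tipped over 0.35 rad or shifted over 30 mm (angle between pan's own z axis and vertical above 0.35 rad or distance of pan from where it was at the start of the episode above 0.03 m).
It fails at once if the bottle, the steel block or the polishing disc is shifted over 20 mm (distance of any of red_bottle, steel_block, polish_disc from where it was at the start of the episode above 0.02 m).
It also fails if it takes over 58 s, if anything falls off the work surface, if the arm or the gripper's body presses on something with over 40 N, if the wrist force passes 120 N, or if a joint passes its speed limit or range.

## Working session

There is one attempt and no reset: what is moved stays moved. The work goes in short steps, Python scripts to look and compute and a tool call to move; the robot and the scene stay as the last step left them, time stands still between calls to the robot, and variables do not carry over. Pictures are saved under pics/ and viewed, at most 10 in all, crops included, and the job is handed in when it is done.

Besides the shell and the picture viewer there is one more tool, called after "Call:" in YAML: its name, and indented under it one key for each argument. send_rows: Moves the arm, as the interface text tells. Its arguments: {"type":"object","properties":{"series":{"type":"array","items":{"type":"object","properties":{"ax":{"type":"number"},"ay":{"type":"number"},"az":{"type":"number"},"dx":{"type":"number"},"dy":{"type":"number"},"dz":{"type":"number"},"hand":{"type":"number"}}}}},"required":["series"]}

```bash
mkdir -p pics
cat > h.py <<'E'
import numpy as np, cv2
from cell import read_state, get_image, finish_job
from scipy.spatial.transform import Rotation as Rot
def snap(n,f):
    d=get_image(n); cv2.imwrite(f,cv2.cvtColor(d['pixels'],cv2.COLOR_RGB2BGR))
    np.savez(f[:-4]+'.npz',**{k:np.array(d[k]) for k in d}); return d
def ray(d,u,v,z):
    R=np.array(d['R']);t=np.array(d['t']).ravel();K=np.array(d['mtx'])
    c=-R.T@t; w=R.T@np.linalg.inv(K)@np.array([u,v,1.]); return c+w*(z-c[2])/w[2]
def proj(d,X):
    p=np.array(d['mtx'])@(np.array(d['R'])@np.array(X)+np.array(d['t']).ravel()); return p[:2]/p[2]
E
python3 - <<'E'
from h import *
for n in ['top','scene']:
    d=snap(n,f'pics/{n}0.png'); print(n,(-np.array(d['R']).T@np.array(d['t']).ravel()).round())
a=[cv2.imread(f'pics/{n}0.png') for n in ['top','scene']]
print(read_state())
E
```

```text
top [388. 233. 920.]
scene [ 149. -396.  460.]
{'clock': 0.1, 'qpos': array([-1.28179613,  0.62923315,  0.03846515,  1.51825808, -0.02699921,
        0.99632906, -0.01997041]), 'qd': array([-6.54017250e-04, -1.55080063e-03,  8.20693505e-05, -2.69118306e-03,
       -2.05289278e-03,  5.62615778e-04, -1.76360161e-03]), 'tau': array([ 3.09797411e-03, -5.64522421e+01,  1.23060510e+00, -1.93969882e+01,
        1.13003980e-02,  5.43543894e-03,  2.56936392e-07]), 'eef_pos': array([225.58532453, 608.95504813, 206.19791822]), 'tool_rot': array([-3.13988376e+00,  2.87586735e-05,  2.78680623e+00]), 'force': array([-0.29472714,  0.07190506,  0.47916598]), 'torque': array([-0.00798286,  0.02495362, -0.00230185]), 'gripper_force': 0.0, 'width': 85.10076459592506}
```

View pics/top0.png

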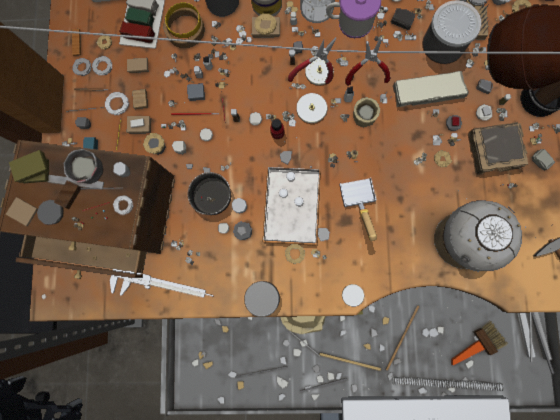

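View pics/scene0.png

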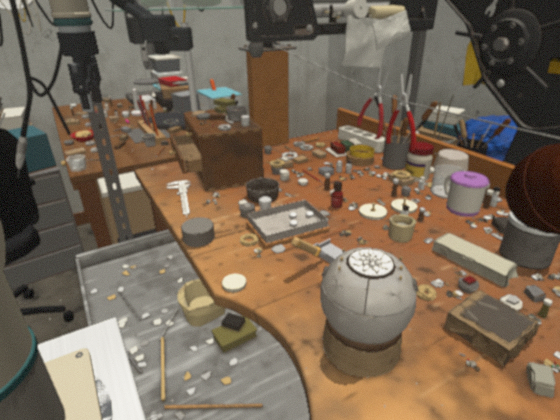

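Top view: pan at (210,194), tray (292,206) with buttons near (283,192), (291,181) and (299,201). The scoop bowl is at (357,193) with its handle to (370,238), block at (262,298), disc at (353,295) and bottle at (277,128).

Run:
```python
from h import *
d=dict(np.load('pics/top0.npz'))
im=cv2.imread('pics/top0.png')
c=im[110:260,180:390]; c=cv2.resize(c,None,fx=3.8,fy=3.8,interpolation=cv2.INTER_CUBIC); cv2.imwrite('pics/c.png',c)
P={'pan':(210,194,35),'trayTL':(267,169,32),'trayTR':(319,170,32),'trayBR':(318,243,32),'trayBL':(265,242,32),'b1':(283,192,19),'b2':(291,181,19),'b3':(299,201,19),
'lipL':(340,184,5),'lipR':(372,179,5),'bowl':(357,193,2),'hend':(372,238,80),'block':(262,298,35),'disc':(353,295,8),'bottle':(277,128,65)}
for k,(u,v,z) in P.items(): print(k,ray(d,u,v,z).round(1))
```

```text
pan [560.2 414.8  35. ]
trayTL [609.7 297.6  32. ]
trayTR [604.3 191.1  32. ]
trayBR [455.3 198.1  32. ]
trayBL [459.8 303.9  32. ]
b1 [563.2 266.2  19. ]
b2 [585.9 249.1  19. ]
b3 [543.4 233.6  19. ]
lipL [579.5 147.    5. ]
lipR [588.2  80.1   5. ]
bowl [559.9 112.2   2. ]
hend [458.7  98.5  80. ]
block [350.  311.1  35. ]
disc [351.4 130.6   8. ]
bottle [685.3 273.8  65. ]
```

View pics/c.png

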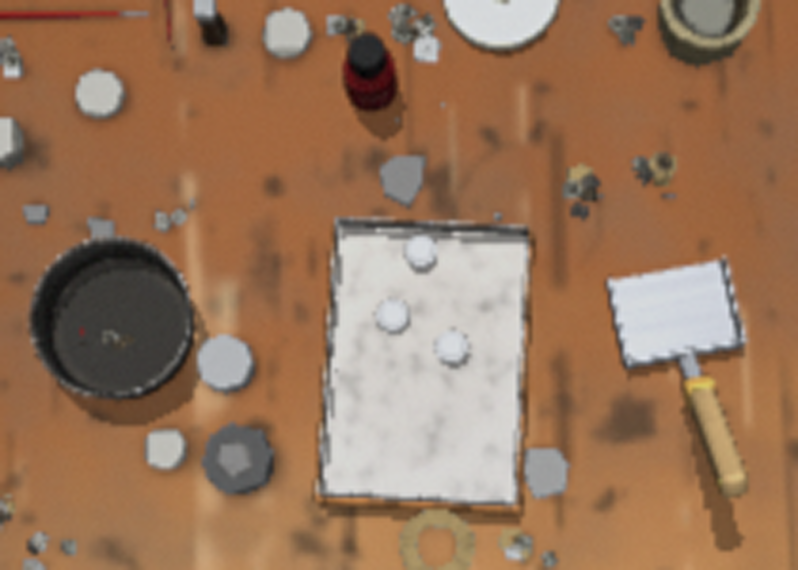

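```bash
cat >> h.py <<'E'
import json,os
A=np.radians(25)
GR=np.array([[-np.cos(A),0,np.sin(A)],[0,1,0],[-np.sin(A),0,-np.cos(A)]])
GP=np.array([-77.6,0,55.])+19*GR[:,2]
def cmd():
    if os.path.exists('cmd.npz'):
        c=np.load('cmd.npz'); return c['p'],c['R']
    return np.array([225.788,609.539,207.013]),Rot.from_euler('xyz',[-3.13988,0,2.78681]).as_matrix()
def sent(dx,dy,dz,ax,ay,az):  # record the row sent in the last call
    p,R=cmd(); p=p+R@np.array([dx,dy,dz])*10; R=R@Rot.from_rotvec([ax,ay,az]).as_matrix(); np.savez('cmd.npz',p=p,R=R)
def plan(p2,R2,tag=''):
    p,R=cmd(); s=R.T@(np.array(p2)-p)/10; a=Rot.from_matrix(R.T@R2).as_rotvec()
    print(tag,'d',s.round(2),'a',a.round(3))
def scoop(o,yaw,pitch):  # tool pose for scoop origin o, yaw deg, pitch deg (lip down +)
    S=Rot.from_euler('ZY',[yaw,pitch],degrees=True).as_matrix()
    return np.array(o)+S@GP, S@GR
def lip(l,yaw,pitch):
    S=Rot.from_euler('ZY',[yaw,pitch],degrees=True).as_matrix()
    return scoop(np.array(l)-S@[25,0,0],yaw,pitch)
E
python3 - <<'E'
from h import *
d=dict(np.load('pics/top0.npz'))
def w(x,y,z): return ray(d,180+x/3.8-.37,110+y/3.8-.37,z)
m=[(-25,33,18,628,366),(-25,-33,18,745,345),(25,33,13,610,280),(25,-33,13,725,262),(-104,0,78,735,483),(-50,0,33,700,388)]
L=np.array([[a,b] for a,b,*_ in m]); W=np.array([w(x,y,z)[:2] for a,b,z,x,y in m])
Lc,Wc=L-L.mean(0),W-W.mean(0)
th=np.arctan2((Lc[:,0]*Wc[:,1]-Lc[:,1]*Wc[:,0]).sum(),(Lc*Wc).sum())
R=np.array([[np.cos(th),-np.sin(th)],[np.sin(th),np.cos(th)]]); t=W.mean(0)-R@L.mean(0)
print('scoop',t,np.degrees(th)); print((W-(L@R.T+t)).round(1))
for k,x,y,z in [('b1',392,316,19),('b2',420,253,19),('b3',452,347,19),('TL',336,222,32),('TR',530,232,32),('BR',518,505,32),('BL',320,496,32)]: print(k,w(x,y,z).round(1))
g=cv2.imread('pics/top0.png')
print('pan',w(112,318,37).round(1))
o=[*t,0]; yaw=np.degrees(th)
plan(*scoop([*t,120],yaw,0),'above'); p,Rr=scoop(o,yaw,0); print(p)
E
```

```text
scoop [561.15116992 112.35436705] 8.99148636083418
[[-0.6 -0.9]
 [-1.1  1.3]
 [-1.4 -1.4]
 [-3.5  1. ]
 [ 2.8  0. ]
 [ 3.9 -0.1]]
b1 [561.5 266.6  19. ]
b2 [596.1 250.6  19. ]
b3 [543.5 234.5  19. ]
TL [611.6 295.4  32. ]
TR [602.9 191.   32. ]
BR [456.3 202.1  32. ]
BL [463.5 306.1  32. ]
pan [561.2 416.2  37. ]
above d [-42.65 -38.37   4.99] a [-0.113 -0.427 -0.503]
[492.43582576 101.4813921   37.78015205]
```

Call:
send_rows:
  series:
    - {"dx":-30,"dy":-27,"dz":2,"ax":-0.113,"ay":-0.427,"az":-0.503,"hand":0}
    - {"dx":-30,"dy":-27,"dz":2,"ax":-0.113,"ay":-0.427,"az":-0.503,"hand":0}
    - {"dx":-30,"dy":-27,"dz":2,"ax":-0.113,"ay":-0.427,"az":-0.503,"hand":0}
    - {"dx":-30,"dy":-27,"dz":2,"ax":-0.113,"ay":-0.427,"az":-0.503,"hand":0}
    - {"dx":-30,"dy":-27,"dz":2,"ax":-0.113,"ay":-0.427,"az":-0.503,"hand":0}
    - {"dx":-30,"dy":-27,"dz":2,"ax":-0.113,"ay":-0.427,"az":-0.503,"hand":0}
    - {"dx":-30,"dy":-27,"dz":2,"ax":-0.113,"ay":-0.427,"az":-0.503,"hand":0}
    - {"dx":-30,"dy":-27,"dz":2,"ax":-0.113,"ay":-0.427,"az":-0.503,"hand":0}
    - {"dx":-30,"dy":-27,"dz":2,"ax":-0.113,"ay":-0.427,"az":-0.503,"hand":0}
    - {"dx":-30,"dy":-27,"dz":2,"ax":-0.113,"ay":-0.427,"az":-0.503,"hand":0}

```text
clock: 1.1
eef_pos: [414.9, 246.7, 186.9]
tool_rot: [-3.141, 0.436, -2.994]
force: [-0.4, 0.3, -0.3]
width: 85.5
gripper_force: 0.0
```

Run:
```python
from h import *
sent(-30,-27,2,-.113,-.427,-.503)
s=read_state();p,R=cmd();print(s['eef_pos']-p, Rot.from_matrix(R.T@Rot.from_euler('xyz',s['tool_rot']).as_matrix()).as_rotvec(),s['force'],s['qpos'].round(2))
plan(*scoop([561,112.4,110],9,0),'above')
```

```text
[ 1.6039413  -5.37030166 -0.61817417] [ 0.00433185 -0.00015423  0.00808329] [-0.38852601  0.25642261 -0.26118743] [-0.89  0.31  0.13  2.37  1.15  0.24 -0.16]
above d [ -3.26 -16.11   5.9 ] a [-0. -0. -0.]
```

```bash
sed -i 's/A=np.radians(25)/A=np.radians(8)/' h.py
python3 - <<'E'
from h import *
plan(*scoop([561,112.4,110],9,0),'above')
E
```

```text
above d [ -2.71 -16.11   5.82] a [-0.     0.296 -0.   ]
```

Call:
send_rows:
  series:
    - {"dx":-2.7,"dy":-16.1,"dz":5.8,"ay":0.296,"hand":0}
    - {"dx":-2.7,"dy":-16.1,"dz":5.8,"ay":0.296,"hand":0}
    - {"dx":-2.7,"dy":-16.1,"dz":5.8,"ay":0.296,"hand":0}
    - {"dx":-2.7,"dy":-16.1,"dz":5.8,"ay":0.296,"hand":0}
    - {"dx":-2.7,"dy":-16.1,"dz":5.8,"ay":0.296,"hand":0}
    - {"dx":-2.7,"dy":-16.1,"dz":5.8,"ay":0.296,"hand":0}

```text
invalid input at $.series[0]: expected keys ax, ay, az, dx, dy, dz, hand
```

Run:
```python
from h import *
sent(-2.7,-16.1,5.8,0,.296,0)
s=read_state();p,R=cmd();print(s['eef_pos']-p,s['tool_rot'],s['qpos'].round(2))
plan(*scoop([561,112.4,0],9,0),'down')
d=snap('wrist','pics/w1.png')
for X in [(-77.6,0,55),(-104,0,78),(25,33,13),(25,-33,13),(-25,33,18),(-25,-33,18)]:
    th=np.radians(9);print(X,proj(d,[561+X[0]*np.cos(th)-X[1]*np.sin(th),112.4+X[0]*np.sin(th)+X[1]*np.cos(th),X[2]]).round())
```

```text
[-71.90231879 146.01895746  40.5172358 ] [-3.14082424  0.43628415 -2.99368586] [-0.89  0.31  0.13  2.37  1.15  0.24 -0.16]
down d [ 1.52 -0.   10.91] a [-0.  0. -0.]
(-77.6, 0, 55) [126. 181.]
(-104, 0, 78) [106. 173.]
(25, 33, 13) [190. 224.]
(25, -33, 13) [140. 224.]
(-25, 33, 18) [180. 197.]
(-25, -33, 18) [125. 198.]
```

View pics/w1.png

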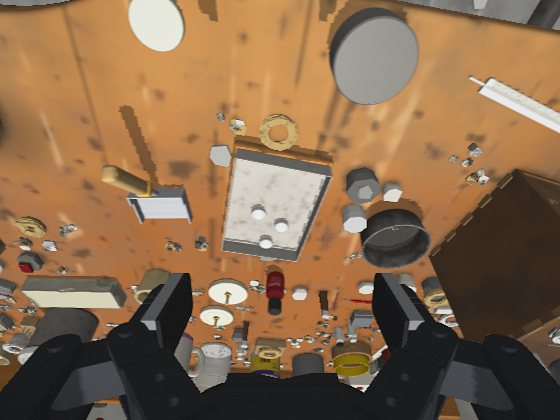

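The wrist view shows the scoop at (150,200), where the projection predicted it, the tray at (275,200) and the pan at (395,237). The move was refused because rows need every key, so I'll resend it.

Call:
send_rows:
  series:
    - {"dx":-2.7,"dy":-16.1,"dz":5.8,"ax":0,"ay":0.296,"az":0,"hand":0}
    - {"dx":-2.7,"dy":-16.1,"dz":5.8,"ax":0,"ay":0.296,"az":0,"hand":0}
    - {"dx":-2.7,"dy":-16.1,"dz":5.8,"ax":0,"ay":0.296,"az":0,"hand":0}
    - {"dx":-2.7,"dy":-16.1,"dz":5.8,"ax":0,"ay":0.296,"az":0,"hand":0}
    - {"dx":-2.7,"dy":-16.1,"dz":5.8,"ax":0,"ay":0.296,"az":0,"hand":0}
    - {"dx":-2.7,"dy":-16.1,"dz":5.8,"ax":0,"ay":0.296,"az":0,"hand":0}

```text
clock: 1.75
eef_pos: [489.3, 101.2, 145.3]
tool_rot: [3.137, 0.141, -2.985]
force: [-0.1, 0.2, 0.1]
width: 85.5
gripper_force: 0.0
```

Run:
```python
from h import *
w=dict(np.load('pics/w1.npz'))
for k,u,v in [('NR',237,149),('NL',331,168),('FL',297,261),('FR',222,243)]: print(k,ray(w,u,v,32).round(1))
for u,v in [(259,212),(281,225),(266,242)]: print(ray(w,u,v,19).round(1))
s=read_state();p,R=cmd();print(s['eef_pos']-p,Rot.from_matrix(R.T@Rot.from_euler('xyz',s['tool_rot']).as_matrix()).as_rotvec().round(3),s['qpos'].round(2))
d=snap('wrist','pics/w2.png')
for X in [(-77.6,0,55),(-104,0,78),(25,33,13),(25,-33,13),(-25,33,18),(-25,-33,18)]:
    th=np.radians(9);print(X,proj(d,[561+X[0]*np.cos(th)-X[1]*np.sin(th),112.4+X[0]*np.sin(th)+X[1]*np.cos(th),X[2]]).round())
```

```text
NR [445.7 206.3  32. ]
NL [454.3 305.   32. ]
FL [613.2 297.6  32. ]
FR [590.4 193.9  32. ]
[540.4 236.9  19. ]
[559.1 267.2  19. ]
[594.7 251.7  19. ]
[ 2.54483515  0.50140175 -1.06251718] [-0.005 -0.001  0.   ] [ 0.02  0.47 -0.4   2.12  0.45  0.48  1.01]
(-77.6, 0, 55) [281. 189.]
(-104, 0, 78) [281. 167.]
(25, 33, 13) [311. 261.]
(25, -33, 13) [251. 261.]
(-25, 33, 18) [313. 223.]
(-25, -33, 18) [248. 223.]
```

View pics/w2.png

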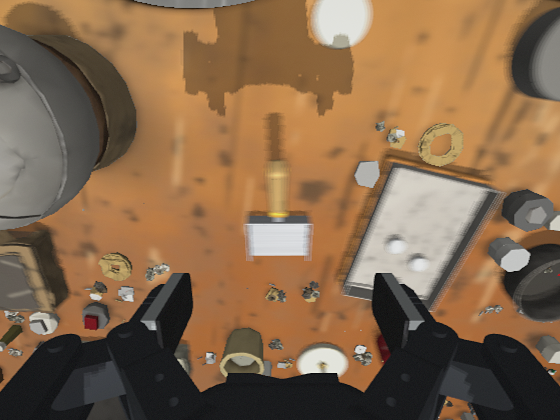

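The scoop handle runs from (278,165) to (278,215), and the bowl spans (246–312, 220–260). That is about 2 px from the prediction, so I'll correct slightly and descend.

Run:
```python
from h import *
plan(*scoop([559.5,110.8,0],9,0),'down')
```

```text
down d [ 1.69 -0.14 10.89] a [-0.  0. -0.]
```

Call:
send_rows:
  series:
    - {"dx":0.5,"dy":-0.1,"dz":3,"ax":0,"ay":0,"az":0,"hand":0}
    - {"dx":1,"dy":-0.1,"dz":6,"ax":0,"ay":0,"az":0,"hand":0}
    - {"dx":1.4,"dy":-0.1,"dz":9,"ax":0,"ay":0,"az":0,"hand":0}
    - {"dx":1.7,"dy":-0.1,"dz":10.8,"ax":0,"ay":0,"az":0,"hand":0}
    - {"dx":1.7,"dy":-0.1,"dz":10.8,"ax":0,"ay":0,"az":0,"hand":0}
    - {"dx":1.7,"dy":-0.1,"dz":10.8,"ax":0,"ay":0,"az":0,"hand":0.5}
    - {"dx":1.7,"dy":-0.1,"dz":10.8,"ax":0,"ay":0,"az":0,"hand":1}
    - {"dx":1.7,"dy":-0.1,"dz":10.8,"ax":0,"ay":0,"az":0,"hand":1}
    - {"dx":1.7,"dy":-0.1,"dz":10.8,"ax":0,"ay":0,"az":0,"hand":1}
    - {"dx":1.7,"dy":-0.1,"dz":10.8,"ax":0,"ay":0,"az":0,"hand":1}

```text
clock: 2.8
eef_pos: [485.5, 99.8, 36.8]
tool_rot: [3.14, 0.142, -2.985]
force: [-3.8, -1.2, 4.3]
width: 12.4
gripper_force: 41.0
```

Run:
```python
from h import *
sent(1.7,-.1,10.8,0,0,0)
s=read_state();p,R=cmd();print(s['eef_pos'],s['eef_pos']-p,Rot.from_matrix(R.T@Rot.from_euler('xyz',s['tool_rot']).as_matrix()).as_rotvec().round(3),s['qpos'].round(2),s['force'],s['width'],s['gripper_force'])
```

```text
[485.54326695  99.83878164  36.78268501] [ 0.30707378  0.40251735 -0.2417561 ] [-0.001 -0.002  0.   ] [-0.07  0.68 -0.29  2.21  1.    0.24  0.46] [-3.76433511 -1.1651231   4.26095742] 12.355492500659102 40.981391072273254
```

Run:
```python
from h import *
plan(*scoop([559.5,110.8,80],9,0),'up')
plan(*lip([522,252.5,80],-3.5,0),'over')
```

```text
up d [-1.12 -0.04 -7.84] a [-0.  0. -0.]
over d [ 2.6  16.7  -8.36] a [0.03  0.001 0.216]
```

Call:
send_rows:
  series:
    - {"dx":-0.6,"dy":0,"dz":-4,"ax":0,"ay":0,"az":0,"hand":1}
    - {"dx":-1.1,"dy":0,"dz":-7.8,"ax":0,"ay":0,"az":0,"hand":1}
    - {"dx":-0.5,"dy":3.3,"dz":-7.9,"ax":0.006,"ay":0,"az":0.043,"hand":1}
    - {"dx":0.2,"dy":6.6,"dz":-8,"ax":0.012,"ay":0,"az":0.086,"hand":1}
    - {"dx":1,"dy":10,"dz":-8.1,"ax":0.018,"ay":0,"az":0.13,"hand":1}
    - {"dx":1.8,"dy":13.3,"dz":-8.2,"ax":0.024,"ay":0,"az":0.17,"hand":1}
    - {"dx":2.6,"dy":16.7,"dz":-8.4,"ax":0.03,"ay":0,"az":0.216,"hand":1}
    - {"dx":2.6,"dy":16.7,"dz":-8.4,"ax":0.03,"ay":0,"az":0.216,"hand":1}
    - {"dx":2.6,"dy":16.7,"dz":-8.4,"ax":0.03,"ay":0,"az":0.216,"hand":1}

```text
clock: 3.7
eef_pos: [421.4, 259.3, 116.0]
tool_rot: [3.14, 0.14, 3.083]
force: [-0.8, -1.0, -2.7]
width: 12.0
gripper_force: 60.9
```

Run:
```python
from h import *
sent(2.6,16.7,-8.4,.03,0,.216)
s=read_state();p,R=cmd();print(s['eef_pos'],s['eef_pos']-p,Rot.from_matrix(R.T@Rot.from_euler('xyz',s['tool_rot']).as_matrix()).as_rotvec().round(3),s['qpos'].round(2),s['force'],s['width'])
d=snap('wrist','pics/w3.png')
S=Rot.from_euler('ZY',[-3.5,0],degrees=True).as_matrix()
o=np.array([522,252.5,80])-S@[25,0,0]
for X in [(25,33,0),(25,-33,0),(-25,33,18),(-25,-33,18)]: print(X,proj(d,o+S@X).round())
```

```text
[421.39695446 259.3042476  116.04731615] [-0.75077132  0.75068104 -0.49145951] [-0.001 -0.    -0.002] [-0.35  0.54 -0.47  2.14  0.72  0.52  0.13] [-0.76732077 -1.00696439 -2.69231321] 12.016768954075177
(25, 33, 0) [320. 332.]
(25, -33, 0) [241. 332.]
(-25, 33, 18) [327. 300.]
(-25, -33, 18) [234. 300.]
```

View pics/w3.png

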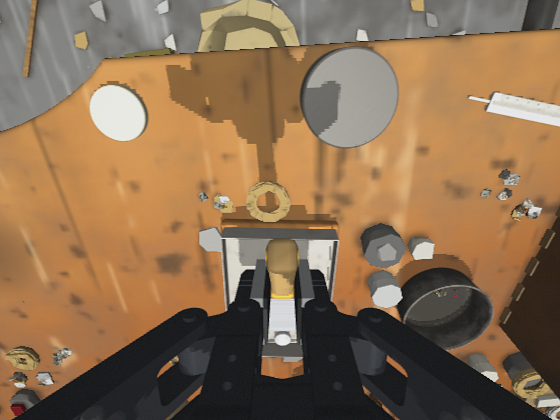

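The wrist view shows the handle gripped centrally at (283,270) and the tray sides parallel to the scoop. The button at (283,338) is ahead of the lip. Next: pitch the lip down 4° and descend.

Run:
```python
from h import *
plan(*lip([520,252.5,18],-3.5,4),'down18')
plan(*lip([520,252.5,14],-3.5,4),'down14')
plan(*lip([520,252.5,11],-3.5,4),'down11')
```

```text
down18 d [ 0.69 -0.01  5.5 ] a [ 0.    0.07 -0.  ]
down14 d [ 0.75 -0.01  5.9 ] a [ 0.    0.07 -0.  ]
down11 d [ 0.79 -0.01  6.2 ] a [ 0.    0.07 -0.  ]
```

Call:
send_rows:
  series:
    - {"dx":0.2,"dy":0,"dz":1.5,"ax":0,"ay":0.07,"az":0,"hand":1}
    - {"dx":0.4,"dy":0,"dz":3,"ax":0,"ay":0.07,"az":0,"hand":1}
    - {"dx":0.6,"dy":0,"dz":4.5,"ax":0,"ay":0.07,"az":0,"hand":1}
    - {"dx":0.7,"dy":0,"dz":5.5,"ax":0,"ay":0.07,"az":0,"hand":1}
    - {"dx":0.7,"dy":0,"dz":5.5,"ax":0,"ay":0.07,"az":0,"hand":1}
    - {"dx":0.7,"dy":0,"dz":5.5,"ax":0,"ay":0.07,"az":0,"hand":1}

```text
clock: 4.35
eef_pos: [423.1, 258.3, 60.8]
tool_rot: [3.14, 0.071, 3.079]
force: [0.3, 0.4, -3.0]
width: 11.9
gripper_force: 60.9
```

Call:
send_rows:
  series:
    - {"dx":0,"dy":0,"dz":0.2,"ax":0,"ay":0,"az":0,"hand":1}
    - {"dx":0,"dy":0,"dz":0.2,"ax":0,"ay":0,"az":0,"hand":1}

```text
clock: 4.55
eef_pos: [423.4, 258.8, 59.1]
tool_rot: [3.139, 0.071, 3.08]
force: [0.3, -0.1, -1.3]
width: 12.3
gripper_force: 60.9
```

Call:
send_rows:
  series:
    - {"dx":0,"dy":0,"dz":0.2,"ax":0,"ay":0,"az":0,"hand":1}
    - {"dx":0,"dy":0,"dz":0.2,"ax":0,"ay":0,"az":0,"hand":1}

```text
clock: 4.75
eef_pos: [423.3, 259.0, 56.9]
tool_rot: [3.139, 0.071, 3.08]
force: [-0.2, 0.6, 0.9]
width: 11.7
gripper_force: 60.9
```

Call:
send_rows:
  series:
    - {"dx":0,"dy":0,"dz":0.1,"ax":0,"ay":0,"az":0,"hand":1}
    - {"dx":0,"dy":0,"dz":0.1,"ax":0,"ay":0,"az":0,"hand":1}

```text
clock: 4.95
eef_pos: [422.9, 259.0, 55.8]
tool_rot: [3.139, 0.07, 3.081]
force: [-3.1, 0.5, 3.2]
width: 11.8
gripper_force: 60.9
```

Run:
```python
from h import *
sent(.7,0,5.5,0,.07,0);sent(0,0,.2,0,0,0);sent(0,0,.2,0,0,0);sent(0,0,.1,0,0,0)
s=read_state();p,R=cmd();print(s['eef_pos'],s['eef_pos']-p,s['force'],s['qpos'].round(2))
t=np.radians(-3.5); v=np.array([np.cos(t),np.sin(t),0])
for k in (30,50,70,80,90): plan(p+v*k,R,k)
```

```text
[422.92553945 259.03301437  55.78079258] [-0.32122318  0.53013369 -0.33167591] [-3.07621455  0.4920972   3.19034008] [-0.35  0.67 -0.43  2.12  0.76  0.45  0.13]
30 d [-2.99  0.    0.21] a [0. 0. 0.]
50 d [-4.99  0.    0.35] a [0. 0. 0.]
70 d [-6.98  0.    0.49] a [0. 0. 0.]
80 d [-7.98  0.    0.56] a [0. 0. 0.]
90 d [-8.98  0.    0.63] a [0. 0. 0.]
```

Call:
send_rows:
  series:
    - {"dx":-0.6,"dy":0,"dz":0.04,"ax":0,"ay":0,"az":0,"hand":1}
    - {"dx":-1.2,"dy":0,"dz":0.08,"ax":0,"ay":0,"az":0,"hand":1}
    - {"dx":-1.8,"dy":0,"dz":0.13,"ax":0,"ay":0,"az":0,"hand":1}
    - {"dx":-2.4,"dy":0,"dz":0.17,"ax":0,"ay":0,"az":0,"hand":1}
    - {"dx":-3,"dy":0,"dz":0.21,"ax":0,"ay":0,"az":0,"hand":1}
    - {"dx":-3.6,"dy":0,"dz":0.25,"ax":0,"ay":0,"az":0,"hand":1}
    - {"dx":-4.2,"dy":0,"dz":0.29,"ax":0,"ay":0,"az":0,"hand":1}
    - {"dx":-4.8,"dy":0,"dz":0.34,"ax":0,"ay":0,"az":0,"hand":1}
    - {"dx":-5.4,"dy":0,"dz":0.38,"ax":0,"ay":0,"az":0,"hand":1}
    - {"dx":-6,"dy":0,"dz":0.42,"ax":0,"ay":0,"az":0,"hand":1}

```text
clock: 5.95
eef_pos: [483.8, 255.0, 55.7]
tool_rot: [3.14, 0.07, 3.08]
force: [-3.8, 0.8, 4.1]
width: 11.8
gripper_force: 61.1
```

Run:
```python
from h import *
sent(-6,0,.42,0,0,0)
s=read_state();p,R=cmd();print(s['eef_pos']-p,s['force'],s['qpos'].round(2))
a=snap('top','pics/t1.png')['pixels'][130:260,200:360]; b=snap('wrist','pics/w4.png')['pixels'][200:420,140:420]
a=cv2.resize(a,(480,390),interpolation=cv2.INTER_CUBIC); b=cv2.resize(b,(310,244)); c=np.zeros((390,790,3),np.uint8); c[:,:480]=a; c[:244,480:]=b
cv2.imwrite('pics/m1.png',c[:,:,::-1])
```

```text
[ 0.48423443  0.1810841  -0.44160591] [-3.79109386  0.82278176  4.14264558] [-0.25  0.72 -0.48  1.99  0.72  0.55  0.26]
```

View pics/m1.png

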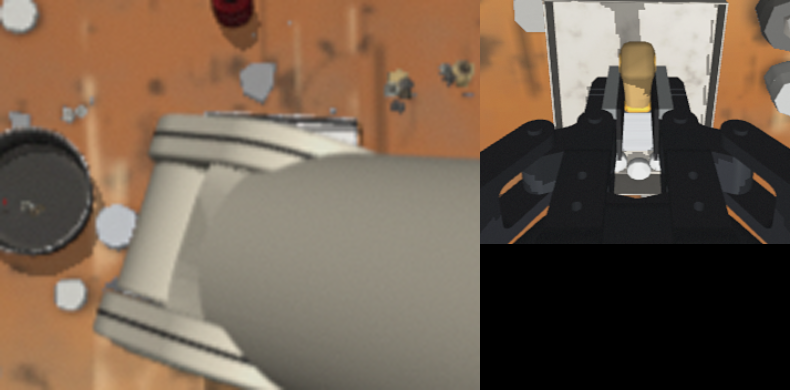

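The top view is blocked by the arm. The wrist view shows the lip just behind the middle button at (638,168). I'll keep pushing slowly to the far wall.

Call:
send_rows:
  series:
    - {"dx":-0.4,"dy":0,"dz":0.03,"ax":0,"ay":0,"az":0,"hand":1}
    - {"dx":-0.8,"dy":0,"dz":0.06,"ax":0,"ay":0,"az":0,"hand":1}
    - {"dx":-1.2,"dy":0,"dz":0.08,"ax":0,"ay":0,"az":0,"hand":1}
    - {"dx":-1.6,"dy":0,"dz":0.11,"ax":0,"ay":0,"az":0,"hand":1}
    - {"dx":-1.6,"dy":0,"dz":0.11,"ax":0,"ay":0,"az":0,"hand":1}

```text
clock: 6.55
eef_pos: [499.8, 254.1, 55.8]
tool_rot: [3.139, 0.071, 3.08]
force: [-3.2, 1.0, 2.7]
width: 12.3
gripper_force: 61.1
```

Call:
send_rows:
  series:
    - {"dx":-0.3,"dy":0,"dz":0.02,"ax":0,"ay":0,"az":0,"hand":1}
    - {"dx":-0.6,"dy":0,"dz":0.04,"ax":0,"ay":0,"az":0,"hand":1}

```text
clock: 6.75
eef_pos: [504.8, 253.8, 55.7]
tool_rot: [3.14, 0.07, 3.081]
force: [-4.4, 0.8, 4.0]
width: 11.7
gripper_force: 61.2
```

Call:
send_rows:
  series:
    - {"dx":-0.2,"dy":0,"dz":0.01,"ax":0,"ay":0,"az":0,"hand":1}
    - {"dx":-0.3,"dy":0,"dz":0.02,"ax":0,"ay":0,"az":0,"hand":1}

```text
clock: 6.95
eef_pos: [508.3, 253.5, 55.8]
tool_rot: [3.14, 0.07, 3.08]
force: [-6.6, 0.8, 6.0]
width: 11.7
gripper_force: 61.2
```

Run:
```python
from h import *
sent(-1.6,0,.11,0,0,0);sent(-.6,0,.04,0,0,0);sent(-.3,0,.02,0,0,0)
s=read_state();p,R=cmd();print(p,s['eef_pos']-p,s['force'])
```

```text
[508.29103724 253.28018693  56.18193498] [ 0.03003039  0.26839577 -0.43113828] [-6.56104141  0.75806164  5.98380143]
```

Call:
send_rows:
  series:
    - {"dx":-0.2,"dy":0,"dz":0.01,"ax":0,"ay":0,"az":0,"hand":1}
    - {"dx":-0.3,"dy":0,"dz":0.02,"ax":0,"ay":0,"az":0,"hand":1}

```text
clock: 7.15
eef_pos: [508.6, 253.8, 55.6]
tool_rot: [3.14, 0.067, 3.081]
force: [-12.4, 0.8, 9.0]
width: 12.4
gripper_force: 61.6
```

Call:
send_rows:
  series:
    - {"dx":-0.2,"dy":0,"dz":0.01,"ax":0,"ay":0,"az":0,"hand":1}
    - {"dx":-0.2,"dy":0,"dz":0.01,"ax":0,"ay":0,"az":0,"hand":1}

```text
clock: 7.35
eef_pos: [508.8, 254.3, 55.5]
tool_rot: [3.14, 0.064, 3.082]
force: [-13.8, 2.3, 10.0]
width: 12.2
gripper_force: 61.8
```

Run:
```python
from h import *
sent(-.3,0,.02,0,0,0);sent(-.2,0,.01,0,0,0)
s=read_state();p,R=cmd();print(p,s['eef_pos']-p,s['force'])
b=snap('wrist','pics/w5.png')['pixels'][250:420,180:400]
cv2.imwrite('pics/m2.png',cv2.resize(b,(770,595),interpolation=cv2.INTER_CUBIC)[:,:,::-1])
```

```text
[513.29035016 252.97315873  56.23296444] [-4.46974758  1.30889552 -0.69709421] [-13.82811772   2.27487222   9.99953599]
```

View pics/m2.png

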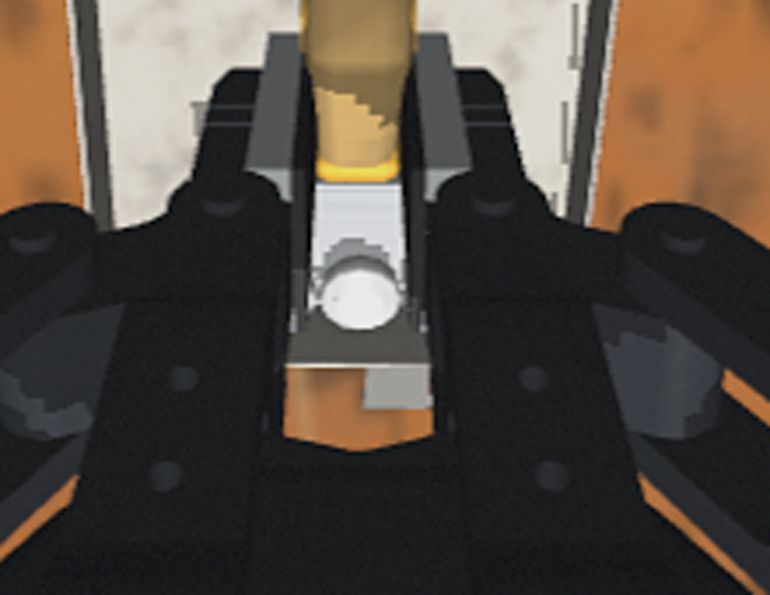

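The middle button sits against the far wall foot at (358,297), with the scoop floor reaching it. The hard stop agrees with the lip being at the wall (about x 605). Next: tip the lip up against the wall, pivoting on the back edge.

Run:
```python
from h import *
s=read_state(); 
p,R=cmd()
S=R@GR.T; o=p-S@GP; l=o+S@[25,0,0]; print('lip cmd',l,Rot.from_matrix(S).as_euler('ZYX',degrees=True))
pm=s['eef_pos'].copy(); Rm=Rot.from_euler('xyz',s['tool_rot']).as_matrix(); S=Rm@GR.T; l=pm-S@GP+S@[25,0,0]; print('lip meas',l,Rot.from_matrix(S).as_euler('ZYX',degrees=True))
t=np.radians(-3.5); v=np.array([np.cos(t),np.sin(t),0])
for pitch,dz,dv in [(0,1,2.5),(-5,5.5,2.5),(-10,10,2),(-15,14.5,0),(-15,25,-3),(-15,75,-8)]:
    plan(*lip(l+v*dv+[0,-1,dz],-3.5,pitch),(pitch,dz))
```

```text
lip cmd [610.30943662 247.02706762  13.19307   ] [-3.51308415  3.98265458  0.01594514]
lip meas [605.57953671 248.54947759  11.95585298] [-3.42132843  4.30574447  0.07680884]
(0, 1) d [0.55 0.02 0.67] a [ 0.   -0.07 -0.  ]
(-5, 5.5) d [0.86 0.02 1.09] a [ 0.    -0.157 -0.   ]
(-10, 10) d [1.14 0.02 1.52] a [ 0.    -0.244 -0.   ]
(-15, 14.5) d [1.49 0.02 1.97] a [ 0.    -0.331 -0.   ]
(-15, 25) d [1.71 0.02 0.9 ] a [ 0.    -0.331 -0.   ]
(-15, 75) d [ 1.86  0.02 -4.12] a [ 0.    -0.331 -0.   ]
```

Call:
send_rows:
  series:
    - {"dx":0.25,"dy":0,"dz":0.3,"ax":0,"ay":-0.03,"az":0,"hand":1}
    - {"dx":0.55,"dy":0,"dz":0.67,"ax":0,"ay":-0.07,"az":0,"hand":1}
    - {"dx":0.7,"dy":0,"dz":0.88,"ax":0,"ay":-0.113,"az":0,"hand":1}
    - {"dx":0.86,"dy":0,"dz":1.09,"ax":0,"ay":-0.157,"az":0,"hand":1}
    - {"dx":1,"dy":0,"dz":1.3,"ax":0,"ay":-0.2,"az":0,"hand":1}
    - {"dx":1.14,"dy":0,"dz":1.52,"ax":0,"ay":-0.244,"az":0,"hand":1}
    - {"dx":1.32,"dy":0,"dz":1.74,"ax":0,"ay":-0.287,"az":0,"hand":1}
    - {"dx":1.49,"dy":0,"dz":1.97,"ax":0,"ay":-0.331,"az":0,"hand":1}
    - {"dx":1.49,"dy":0,"dz":1.97,"ax":0,"ay":-0.331,"az":0,"hand":1}

```text
clock: 8.3
eef_pos: [500.7, 255.7, 35.8]
tool_rot: [3.138, 0.405, 3.081]
force: [0.3, -4.4, -0.2]
width: 11.7
gripper_force: 61.1
```

Run:
```python
from h import *
sent(1.49,0,1.97,0,-.331,0)
s=read_state();p,R=cmd();print(p,s['eef_pos']-p,Rot.from_matrix(R.T@Rot.from_euler('xyz',s['tool_rot']).as_matrix()).as_rotvec().round(3),s['force'],s['qpos'].round(2))
S=R@GR.T; l=p-S@GP+S@[25,0,0]; print(l)
for z,dv in [(10,-3),(40,-6),(70,-8)]: plan(*lip(l+[dv,0,z],-3.5,-15),z)
```

```text
[499.83281834 253.80535882  35.53749923] [0.86794618 1.89128484 0.2171707 ] [-0.004 -0.004 -0.001] [ 0.31245639 -4.41446199 -0.15172177] [-0.63  0.72 -0.1   2.23  1.9   0.36 -1.06]
[605.54614789 247.31590718  26.42319056]
10 d [-0.11 -0.02 -1.03] a [ 0. -0. -0.]
40 d [-1.01 -0.04 -3.91] a [ 0. -0. -0.]
70 d [-2.   -0.05 -6.75] a [ 0. -0. -0.]
```

Call:
send_rows:
  series:
    - {"dx":0.1,"dy":0,"dz":-0.4,"ax":0,"ay":0,"az":0,"hand":1}
    - {"dx":-0.1,"dy":0,"dz":-1,"ax":0,"ay":0,"az":0,"hand":1}
    - {"dx":-0.4,"dy":0,"dz":-2,"ax":0,"ay":0,"az":0,"hand":1}
    - {"dx":-0.7,"dy":0,"dz":-3,"ax":0,"ay":0,"az":0,"hand":1}
    - {"dx":-1,"dy":0,"dz":-3.9,"ax":0,"ay":0,"az":0,"hand":1}
    - {"dx":-1.3,"dy":0,"dz":-4.8,"ax":0,"ay":0,"az":0,"hand":1}
    - {"dx":-1.7,"dy":0,"dz":-5.8,"ax":0,"ay":0,"az":0,"hand":1}
    - {"dx":-2,"dy":0,"dz":-6.8,"ax":0,"ay":0,"az":0,"hand":1}
    - {"dx":-2,"dy":0,"dz":-6.8,"ax":0,"ay":0,"az":0,"hand":1}

```text
clock: 9.2
eef_pos: [492.9, 255.0, 106.8]
tool_rot: [3.136, 0.403, 3.077]
force: [0.9, 0.0, -3.0]
width: 12.2
gripper_force: 61.0
```

Run:
```python
from h import *
sent(-2,0,-6.8,0,0,0)
s=read_state();p,R=cmd();print(p,s['eef_pos']-p,s['force'],s['qpos'].round(2))
a=snap('scene','pics/s2.png')['pixels'][160:280,210:370]; b=snap('wrist','pics/w6.png')['pixels'][200:420,140:420]; c=snap('top','pics/t2.png')['pixels'][150:260,240:340]
m=np.zeros((590,790,3),np.uint8)
m[:345,:460]=cv2.resize(a,(460,345),interpolation=cv2.INTER_CUBIC); m[:259,460:]=cv2.resize(b,(330,259),interpolation=cv2.INTER_CUBIC); m[260:590,460:760]=cv2.resize(c,(300,330),interpolation=cv2.INTER_CUBIC)
cv2.imwrite('pics/m3.png',m[:,:,::-1])
```

```text
[491.70911733 254.2846607  105.94897381] [1.23309712 0.72254105 0.88260304] [ 0.89797961  0.0084273  -2.98849158] [-0.7   0.56 -0.02  2.22  1.36  0.29 -0.52]
```

View pics/m3.png

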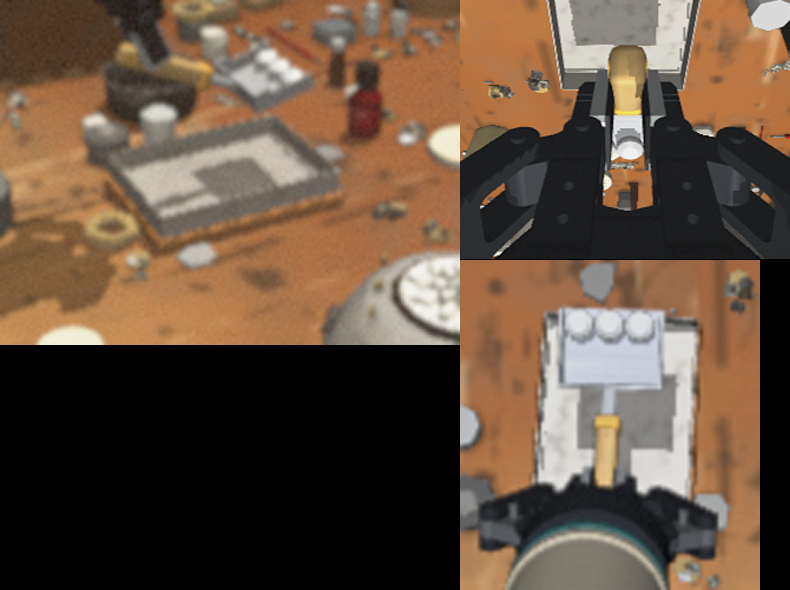

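All three buttons are in the scoop, in a row near the lip, in both the top and scene views. Now carry it to the pan at yaw 30°, which keeps the gripper away from the box.

Run:
```python
from h import *
yaw=30; u=np.array([np.cos(np.radians(yaw)),np.sin(np.radians(yaw)),0])
p0,R0=cmd()
L=np.array([561,416,0])-18*u
p1,R1=lip(L+[0,0,90],yaw,-13)
from scipy.spatial.transform import Slerp
sl=Slerp([0,1],Rot.from_matrix([R0,R1]))
for f in (.05,.15,.3,.45,.6,.75,.87,.95,1): plan(p0+(p1-p0)*f,sl(f).as_matrix(),f)
```

```text
0.05 d [ 0.21  0.49 -0.07] a [-0.011  0.002 -0.027]
0.15 d [ 0.62  1.46 -0.21] a [-0.033  0.005 -0.081]
0.3 d [ 1.25  2.92 -0.42] a [-0.066  0.01  -0.163]
0.45 d [ 1.87  4.39 -0.64] a [-0.098  0.015 -0.244]
0.6 d [ 2.49  5.85 -0.85] a [-0.131  0.02  -0.326]
0.75 d [ 3.11  7.31 -1.06] a [-0.164  0.025 -0.407]
0.87 d [ 3.61  8.48 -1.23] a [-0.19   0.029 -0.472]
0.95 d [ 3.95  9.26 -1.34] a [-0.208  0.032 -0.515]
1 d [ 4.15  9.74 -1.41] a [-0.219  0.034 -0.543]
```

Call:
send_rows:
  series:
    - {"dx":0.2,"dy":0.5,"dz":-0.1,"ax":-0.011,"ay":0.002,"az":-0.027,"hand":1}
    - {"dx":0.6,"dy":1.5,"dz":-0.2,"ax":-0.033,"ay":0.005,"az":-0.081,"hand":1}
    - {"dx":1.25,"dy":2.9,"dz":-0.4,"ax":-0.066,"ay":0.01,"az":-0.163,"hand":1}
    - {"dx":1.9,"dy":4.4,"dz":-0.6,"ax":-0.098,"ay":0.015,"az":-0.244,"hand":1}
    - {"dx":2.5,"dy":5.9,"dz":-0.9,"ax":-0.131,"ay":0.02,"az":-0.326,"hand":1}
    - {"dx":3.1,"dy":7.3,"dz":-1.1,"ax":-0.164,"ay":0.025,"az":-0.407,"hand":1}
    - {"dx":3.6,"dy":8.5,"dz":-1.2,"ax":-0.19,"ay":0.029,"az":-0.472,"hand":1}
    - {"dx":3.95,"dy":9.3,"dz":-1.3,"ax":-0.208,"ay":0.032,"az":-0.515,"hand":1}
    - {"dx":4.15,"dy":9.7,"dz":-1.4,"ax":-0.219,"ay":0.034,"az":-0.543,"hand":1}
    - {"dx":4.15,"dy":9.7,"dz":-1.4,"ax":-0.219,"ay":0.034,"az":-0.543,"hand":1}

```text
clock: 10.35
eef_pos: [453.8, 354.1, 101.8]
tool_rot: [3.14, 0.367, -2.617]
force: [-0.4, -0.1, -2.6]
width: 12.0
gripper_force: 60.9
```

Run:
```python
from h import *
sent(4.15,9.7,-1.4,-.219,.034,-.543)
s=read_state();p,R=cmd();print(p,s['eef_pos']-p,Rot.from_matrix(R.T@Rot.from_euler('xyz',s['tool_rot']).as_matrix()).as_rotvec().round(3),s['force'],s['qpos'].round(2))
d=snap('top','pics/t3.png'); im=d['pixels'].astype(int)
m=((im.min(2)>215)&(im.max(2)-im.min(2)<25)).astype(np.uint8)
n,_,st,c=cv2.connectedComponentsWithStats(m)
for i in range(1,n):
    if 190<c[i][0]<290 and 150<c[i][1]<260 and st[i][4]>4: print(st[i],c[i].round(1), ray(d,*c[i],95).round())
yaw=30; u=np.array([np.cos(np.radians(yaw)),np.sin(np.radians(yaw)),0]); L=np.array([561,416,0])-18*u
print('pan rim px',proj(d,[561,416,37]),'lip px',proj(d,L+[0,0,92]))
for z,pi in [(60,-10),(46,-5),(44,5),(44,12),(44,18),(44,24),(44,30),(44,37),(44,44),(44,50)]: plan(*lip(L+[0,0,z],yaw,pi),(z,pi))
```

```text
[454.0647657  353.78010317 102.66116012] [-0.25805672  0.34865768 -0.89679016] [-0.002 -0.    -0.   ] [-0.43765207 -0.10539719 -2.60207693] [-0.56  0.58 -0.3   2.19  1.48  0.25 -0.11]
[269 191   5   8  14] [270.6 194.2] [545. 287.  95.]
[216 193   6   6  25] [218.4 195.5] [545. 386.  95.]
[207 198   6   6  23] [209.4 200.9] [535. 404.  95.]
[198 203   6   6  29] [200.6 205.7] [526. 420.  95.]
[268 227   3   5  11] [268.9 229.3] [478. 291.  95.]
[272 235   3   4   5] [272.8 236.8] [464. 284.  95.]
[281 235  11   5  18] [285.7 236.8] [463. 260.  95.]
pan rim px [209.21456941 193.42702792] lip px [207.96622375 195.95270238]
(60, -10) d [0.78 0.04 2.31] a [0.    0.052 0.   ]
(46, -5) d [0.77 0.04 2.85] a [0.    0.139 0.   ]
(44, 5) d [-0.37  0.04  1.63] a [0.    0.314 0.001]
(44, 12) d [-1.36  0.04  0.79] a [0.    0.436 0.001]
(44, 18) d [-2.28  0.04  0.16] a [0.    0.541 0.001]
(44, 24) d [-3.26  0.04 -0.36] a [0.    0.645 0.001]
(44, 30) d [-4.29  0.04 -0.78] a [0.    0.75  0.001]
(44, 37) d [-5.54  0.04 -1.13] a [0.    0.872 0.001]
(44, 44) d [-6.82  0.04 -1.33] a [0.    0.995 0.001]
(44, 50) d [-7.93  0.04 -1.37] a [-0.000e+00  1.099e+00  1.000e-03]
```

The buttons measure at (545,386), (535,404) and (526,420), about 10 mm behind the lip and centred over the dish as planned. Lower and tip.

Call:
send_rows:
  series:
    - {"dx":0.4,"dy":0,"dz":1.1,"ax":0,"ay":0.026,"az":0,"hand":1}
    - {"dx":0.8,"dy":0,"dz":2.3,"ax":0,"ay":0.052,"az":0,"hand":1}
    - {"dx":0.8,"dy":0,"dz":2.6,"ax":0,"ay":0.095,"az":0,"hand":1}
    - {"dx":0.77,"dy":0,"dz":2.85,"ax":0,"ay":0.139,"az":0,"hand":1}
    - {"dx":0.2,"dy":0,"dz":2.25,"ax":0,"ay":0.226,"az":0,"hand":1}
    - {"dx":-0.37,"dy":0,"dz":1.63,"ax":0,"ay":0.314,"az":0,"hand":1}
    - {"dx":-1.36,"dy":0,"dz":0.79,"ax":0,"ay":0.436,"az":0,"hand":1}
    - {"dx":-1.36,"dy":0,"dz":0.79,"ax":0,"ay":0.436,"az":0,"hand":1}

```text
clock: 11.2
eef_pos: [473.3, 363.6, 100.4]
tool_rot: [3.139, -0.065, -2.624]
force: [1.0, 0.3, -3.2]
width: 11.6
gripper_force: 60.8
```

Run:
```python
from h import *
sent(-1.36,0,.79,0,.436,0)
s=read_state();p,R=cmd();print(p,s['eef_pos']-p,s['force'],s['qpos'].round(2))
yaw=30; u=np.array([np.cos(np.radians(yaw)),np.sin(np.radians(yaw)),0]); L=np.array([561,416,0])-18*u
for z,pi in [(44,18),(44,24),(44,30),(44,37),(44,44),(44,50),(80,50)]: plan(*lip(L+[0,0,z],yaw,pi),(z,pi))
```

```text
[467.50729945 361.55105811 100.15505845] [5.7785067  2.0489605  0.22540103] [ 1.00323334  0.30118843 -3.18999393] [-0.26  0.82 -0.75  1.69  0.63  0.96  0.84]
(44, 18) d [-0.57  0.04 -0.96] a [0.    0.105 0.001]
(44, 24) d [-1.23  0.04 -1.85] a [-0.     0.209  0.001]
(44, 30) d [-1.99  0.04 -2.66] a [-0.     0.314  0.001]
(44, 37) d [-2.98  0.04 -3.51] a [-0.     0.436  0.001]
(44, 44) d [-4.06  0.04 -4.22] a [-0.     0.559  0.001]
(44, 50) d [-5.05  0.04 -4.73] a [-0.     0.663  0.001]
(80, 50) d [-4.8   0.04 -8.32] a [-0.     0.663  0.001]
```

Call:
send_rows:
  series:
    - {"dx":0,"dy":0,"dz":0,"ax":0,"ay":0,"az":0,"hand":1}
    - {"dx":0,"dy":0,"dz":0,"ax":0,"ay":0,"az":0,"hand":1}
    - {"dx":-0.57,"dy":0,"dz":-0.96,"ax":0,"ay":0.105,"az":0,"hand":1}
    - {"dx":-1.23,"dy":0,"dz":-1.85,"ax":0,"ay":0.209,"az":0,"hand":1}
    - {"dx":-1.99,"dy":0,"dz":-2.66,"ax":0,"ay":0.314,"az":0,"hand":1}
    - {"dx":-1.99,"dy":0,"dz":-2.66,"ax":0,"ay":0.314,"az":0,"hand":1}
    - {"dx":-1.99,"dy":0,"dz":-2.66,"ax":0,"ay":0.314,"az":0,"hand":1}

```text
clock: 11.9
eef_pos: [485.3, 372.5, 124.0]
tool_rot: [-3.142, -0.383, -2.616]
force: [-1.0, 0.4, -2.2]
width: 12.4
gripper_force: 60.8
```

Call:
send_rows:
  series:
    - {"dx":-0.5,"dy":0,"dz":-1.15,"ax":0,"ay":0.122,"az":0,"hand":1}
    - {"dx":-1.1,"dy":0,"dz":-2.2,"ax":0,"ay":0.245,"az":0,"hand":1}
    - {"dx":-1.1,"dy":0,"dz":-2.2,"ax":0,"ay":0.245,"az":0,"hand":1}
    - {"dx":-1.1,"dy":0,"dz":-2.2,"ax":0,"ay":0.245,"az":0,"hand":1}

```text
clock: 12.3
eef_pos: [501.0, 382.0, 139.7]
tool_rot: [3.141, -0.628, -2.615]
force: [-1.2, 0.4, -2.2]
width: 12.2
gripper_force: 60.8
```

Run:
```python
from h import *
sent(-1.99,0,-2.66,0,.314,0); 
yaw=30; u=np.array([np.cos(np.radians(yaw)),np.sin(np.radians(yaw)),0]); L=np.array([561,416,0])-18*u
plan(*lip(L+[0,0,44],yaw,44),'check'); sent(-1.1,0,-2.2,0,.245,0)
p,R=cmd();s=read_state();print(s['eef_pos']-p,s['force'],s['qpos'].round(2))
plan(*lip(L+[0,0,44],yaw,44),'now err'); plan(*lip(L+[0,0,130],yaw,44),'up'); plan(*lip(L+[0,0,130]-60*u,yaw,10),'up level')
d=snap('top','pics/t3b.png'); im=d['pixels'].astype(int)
m=((im.min(2)>150)&(im.max(2)-im.min(2)<30)).astype(np.uint8)
n,_,st,c=cv2.connectedComponentsWithStats(m)
for i in range(1,n):
    if 180<c[i][0]<250 and 160<c[i][1]<240 and st[i][4]>4: print(st[i],c[i].round(1), ray(d,*c[i],10).round())
```

```text
check d [-1.48  0.04 -2.13] a [-0.     0.245  0.001]
[-1.29289772  0.32232887 -1.85593548] [-1.18237947  0.42125543 -2.18249914] [-0.42  1.17 -0.72  0.87  0.41  1.86  1.13]
now err d [-0.39  0.04 -0.02] a [-0. -0.  0.]
up d [ 4.67  0.04 -6.98] a [-0. -0.  0.]
up level d [10.69  0.04  2.66] a [-0.    -0.594  0.001]
[218 179   4   6  14] [219.6 181.9] [590. 400.  10.]
[201 195   4   5  17] [202.7 196.7] [560. 435.  10.]
[233 198  13  14 141] [238.6 204.6] [541. 360.  10.]
[219 224   9   9  73] [222.8 227.7] [493. 393.  10.]
```

Call:
send_rows:
  series:
    - {"dx":1.2,"dy":0,"dz":-1.7,"ax":0,"ay":0,"az":0,"hand":1}
    - {"dx":2.5,"dy":0,"dz":-3.5,"ax":0,"ay":0,"az":0,"hand":1}
    - {"dx":4.7,"dy":0,"dz":-5.5,"ax":0,"ay":-0.1,"az":0,"hand":1}
    - {"dx":6.5,"dy":0,"dz":-3,"ax":0,"ay":-0.25,"az":0,"hand":1}
    - {"dx":8.5,"dy":0,"dz":0,"ax":0,"ay":-0.4,"az":0,"hand":1}
    - {"dx":10.7,"dy":0,"dz":2.7,"ax":0,"ay":-0.594,"az":0,"hand":1}
    - {"dx":10.7,"dy":0,"dz":2.7,"ax":0,"ay":-0.594,"az":0,"hand":1}
    - {"dx":10.7,"dy":0,"dz":2.7,"ax":0,"ay":-0.594,"az":0,"hand":1}

```text
clock: 13.15
eef_pos: [402.2, 320.8, 182.1]
tool_rot: [-3.134, -0.041, -2.609]
force: [0.6, 0.3, -1.4]
width: 11.7
gripper_force: 60.8
```

Run:
```python
from h import *
sent(10.7,0,2.7,0,-.594,0)
p,R=cmd();s=read_state();print(s['eef_pos'],s['eef_pos']-p,s['force'],s['qpos'].round(2))
d=snap('top','pics/t4.png'); im=d['pixels'].astype(int)
m=((im.min(2)>150)&(im.max(2)-im.min(2)<30)).astype(np.uint8)
n,_,st,c=cv2.connectedComponentsWithStats(m)
for i in range(1,n):
    if 170<c[i][0]<260 and 150<c[i][1]<280 and st[i][4]>8: print(st[i],c[i].round(1), ray(d,*c[i],10).round())
w=snap('wrist','pics/w7.png')['pixels']
m=np.zeros((590,790,3),np.uint8)
m[:420,:480]=cv2.resize(d['pixels'][150:255,180:300],(480,420),interpolation=cv2.INTER_CUBIC); m[:232,480:]=cv2.resize(w,(310,232))
cv2.imwrite('pics/m4.png',m[:,:,::-1])
```

```text
[402.19645813 320.80892851 182.05342485] [-11.40160431  -9.5701954   -0.62705489] [ 0.64712797  0.3337318  -1.3555613 ] [-0.21  0.6  -0.8   1.87  0.51  0.94  0.86]
[215 179   6   5  25] [217.7 180.8] [593. 404.  10.]
[208 189   8   6  35] [211.6 191.5] [570. 416.  10.]
[194 192  50  19 377] [218.1 201.4] [549. 403.  10.]
[235 198  11   7  37] [240.1 200.8] [549. 357.  10.]
[191 203  36  14 247] [206.9 210. ] [531. 426.  10.]
```

View pics/m4.png

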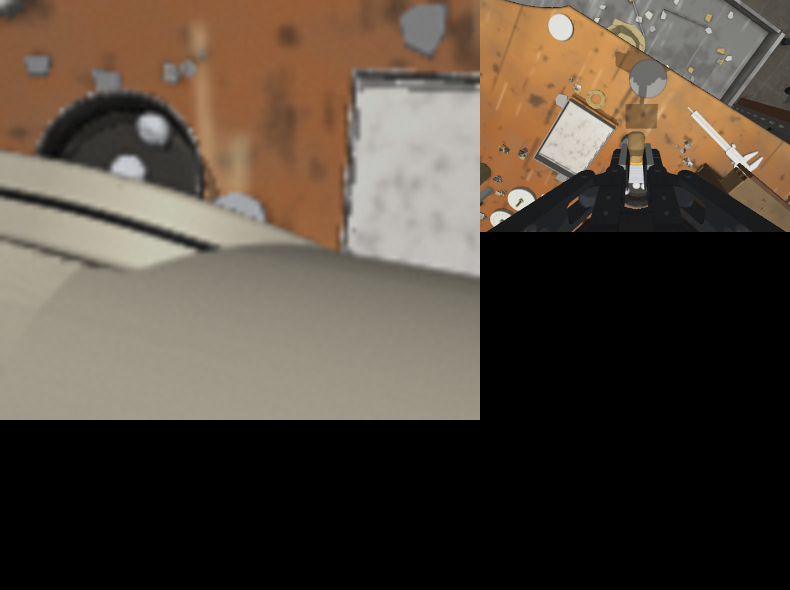

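Two buttons are visible in the dish, at (150,125) and (128,170). The third showed at world (560,435) in the previous frame and is now behind the arm. Next: take the scoop back to its bare spot, then check the dish once the arm is clear.

Run:
```python
from h import *
p0,R0=cmd(); p1,R1=scoop([555,111,90],5,0)
from scipy.spatial.transform import Slerp
sl=Slerp([0,1],Rot.from_matrix([R0,R1]))
for f in (.1,.25,.4,.55,.7,.85,.95,1): plan(p0+(p1-p0)*f,sl(f).as_matrix(),f)
```

```text
0.1 d [ 0.53 -2.29  0.58] a [ 0.002 -0.017  0.044]
0.25 d [ 1.33 -5.72  1.46] a [ 0.006 -0.043  0.109]
0.4 d [ 2.13 -9.16  2.33] a [ 0.009 -0.069  0.175]
0.55 d [  2.93 -12.59   3.21] a [ 0.013 -0.094  0.24 ]
0.7 d [  3.73 -16.03   4.09] a [ 0.016 -0.12   0.306]
0.85 d [  4.53 -19.46   4.96] a [ 0.02  -0.146  0.371]
0.95 d [  5.06 -21.75   5.54] a [ 0.022 -0.163  0.415]
1 d [  5.33 -22.9    5.84] a [ 0.023 -0.172  0.437]
```

Call:
send_rows:
  series:
    - {"dx":0.5,"dy":-2.3,"dz":0,"ax":0.002,"ay":-0.017,"az":0.044,"hand":1}
    - {"dx":1.3,"dy":-5.7,"dz":0.5,"ax":0.006,"ay":-0.043,"az":0.109,"hand":1}
    - {"dx":2.1,"dy":-9.2,"dz":1,"ax":0.009,"ay":-0.069,"az":0.175,"hand":1}
    - {"dx":2.9,"dy":-12.6,"dz":2,"ax":0.013,"ay":-0.094,"az":0.24,"hand":1}
    - {"dx":3.7,"dy":-16,"dz":3.5,"ax":0.016,"ay":-0.12,"az":0.306,"hand":1}
    - {"dx":4.5,"dy":-19.5,"dz":5,"ax":0.02,"ay":-0.146,"az":0.371,"hand":1}
    - {"dx":5.3,"dy":-22.9,"dz":5.8,"ax":0.023,"ay":-0.172,"az":0.437,"hand":1}
    - {"dx":5.3,"dy":-22.9,"dz":5.8,"ax":0.023,"ay":-0.172,"az":0.437,"hand":1}
    - {"dx":5.3,"dy":-22.9,"dz":5.8,"ax":0.023,"ay":-0.172,"az":0.437,"hand":1}

```text
clock: 14.15
eef_pos: [481.2, 104.3, 126.6]
tool_rot: [3.14, 0.142, -3.056]
force: [0.2, 0.3, -1.6]
width: 11.7
gripper_force: 60.9
```

Run:
```python
from h import *
sent(5.3,-22.9,5.8,.023,-.172,.437)
p,R=cmd();s=read_state();print(s['eef_pos'],s['eef_pos']-p,s['force'],s['qpos'].round(2))
d=snap('top','pics/t5.png'); im=d['pixels'].astype(int)
for th in (110,150):
  m=((im.min(2)>th)&(im.max(2)-im.min(2)<30)).astype(np.uint8)
  n,_,st,c=cv2.connectedComponentsWithStats(m)
  for i in range(1,n):
    if 185<c[i][0]<232 and 165<c[i][1]<220 and st[i][4]>5: print(th,st[i],c[i].round(1), ray(d,*c[i],10).round(), np.hypot(*(ray(d,*c[i],10)[:2]-[560.5,415.5])).round())
S=R@GR.T;o=p-S@GP;print('scoop',o,Rot.from_matrix(S).as_euler('ZYX',degrees=True))
for z in (6,2,0,-3): plan(*scoop([555,111,z],5,0),z)
```

```text
[481.20321845 104.30438497 126.62122256] [ 0.60449934 -0.30303278  0.08385196] [ 0.15179226  0.26695603 -1.63237861] [ 0.09  0.52 -0.54  2.16  0.69  0.48  0.68]
110 [186 164   6   4  22] [188.7 165.4] [628. 466.  10.] 84.0
110 [225 165   4   4  11] [226.5 166.6] [623. 385.  10.] 70.0
110 [221 166   3   4  12] [222.  167.5] [621. 395.  10.] 64.0
110 [203 168   7   5  30] [206.3 169.9] [617. 428.  10.] 58.0
110 [214 178   8   8  47] [217.9 181.7] [591. 403.  10.] 33.0
110 [199 189  17  13 123] [206.9 194.7] [564. 426.  10.] 11.0
150 [215 179   7   6  35] [217.6 181.5] [591. 404.  10.] 33.0
150 [208 189   8   8  51] [211.3 192.5] [568. 417.  10.] 8.0
150 [199 193   8   8  52] [202.5 196.5] [560. 436.  10.] 20.0
scoop [555.28260637 111.13104406  90.37847986] [ 4.98938553 -0.01988467  0.00563809]
6 d [ 1.2  -0.01  8.35] a [ 0.  0. -0.]
2 d [ 1.26 -0.01  8.74] a [ 0.  0. -0.]
0 d [ 1.29 -0.01  8.94] a [ 0.  0. -0.]
-3 d [ 1.33 -0.01  9.24] a [ 0.  0. -0.]
```

All three buttons are in the dish (33, 8 and 20 mm from its axis). Lower the scoop.

Call:
send_rows:
  series:
    - {"dx":0.4,"dy":0,"dz":3,"ax":0,"ay":0,"az":0,"hand":1}
    - {"dx":0.8,"dy":0,"dz":6,"ax":0,"ay":0,"az":0,"hand":1}
    - {"dx":1.2,"dy":0,"dz":8.3,"ax":0,"ay":0,"az":0,"hand":1}
    - {"dx":1.25,"dy":0,"dz":8.7,"ax":0,"ay":0,"az":0,"hand":1}
    - {"dx":1.25,"dy":0,"dz":8.7,"ax":0,"ay":0,"az":0,"hand":1}

```text
clock: 14.7
eef_pos: [480.2, 107.1, 37.7]
tool_rot: [3.139, 0.14, -3.051]
force: [-0.3, 0.4, -0.9]
width: 12.1
gripper_force: 61.0
```

Call:
send_rows:
  series:
    - {"dx":0.03,"dy":0,"dz":0.2,"ax":0,"ay":0,"az":0,"hand":1}
    - {"dx":0.03,"dy":0,"dz":0.2,"ax":0,"ay":0,"az":0,"hand":1}

```text
clock: 14.9
eef_pos: [481.2, 106.8, 36.7]
tool_rot: [3.138, 0.143, -3.053]
force: [-2.2, 1.2, 2.7]
width: 12.1
gripper_force: 61.2
```

Call:
send_rows:
  series:
    - {"dx":0.03,"dy":0,"dz":0.2,"ax":0,"ay":0,"az":0,"hand":1}
    - {"dx":0.03,"dy":0,"dz":0.2,"ax":0,"ay":0,"az":0,"hand":1}

```text
clock: 15.1
eef_pos: [479.8, 106.4, 34.9]
tool_rot: [3.138, 0.142, -3.053]
force: [-6.7, 1.8, 11.7]
width: 12.2
gripper_force: 62.0
```

Call:
send_rows:
  series:
    - {"dx":0,"dy":0,"dz":-0.2,"ax":0,"ay":0,"az":0,"hand":1}
    - {"dx":0,"dy":0,"dz":-0.2,"ax":0,"ay":0,"az":0,"hand":0.7}
    - {"dx":0,"dy":0,"dz":-0.2,"ax":0,"ay":0,"az":0,"hand":0.4}
    - {"dx":0,"dy":0,"dz":-0.2,"ax":0,"ay":0,"az":0,"hand":0}
    - {"dx":0,"dy":0,"dz":-0.2,"ax":0,"ay":0,"az":0,"hand":0}
    - {"dx":0,"dy":0,"dz":-0.2,"ax":0,"ay":0,"az":0,"hand":0}
    - {"dx":0,"dy":0,"dz":-0.2,"ax":0,"ay":0,"az":0,"hand":0}

```text
clock: 15.8
eef_pos: [480.1, 104.8, 35.8]
tool_rot: [3.14, 0.14, -3.055]
force: [0.1, -0.1, -0.3]
width: 85.4
gripper_force: 0.0
```

Call:
send_rows:
  series:
    - {"dx":0,"dy":0,"dz":-2,"ax":0,"ay":0,"az":0,"hand":0}
    - {"dx":0,"dy":0,"dz":-5,"ax":0,"ay":0,"az":0,"hand":0}
    - {"dx":0,"dy":0,"dz":-9,"ax":0,"ay":0,"az":0,"hand":0}
    - {"dx":0,"dy":0,"dz":-14,"ax":0,"ay":0,"az":0,"hand":0}
    - {"dx":0,"dy":0,"dz":-14,"ax":0,"ay":0,"az":0,"hand":0}
    - {"dx":0,"dy":0,"dz":-14,"ax":0,"ay":0,"az":0,"hand":0}

```text
clock: 16.4
eef_pos: [461.3, 102.3, 175.5]
tool_rot: [3.14, 0.143, -3.056]
force: [0.4, -0.4, 0.0]
width: 85.2
gripper_force: 0.0
```

Run:
```python
from h import *
s=read_state();print(s['clock'],s['eef_pos'],s['width'],s['force'])
d=snap('top','pics/t6.png');d0=dict(np.load('pics/top0.npz'))
wd=snap('wrist','pics/w8.png')
def pan(d):
    im=d['pixels'][160:225,180:240].astype(int); m=(im.max(2)<75).astype(np.uint8)
    n,l,st,c=cv2.connectedComponentsWithStats(m); i=1+np.argmax(st[1:,4]); return st[i],c[i]
print('pan',pan(d0),pan(d))
im=d['pixels'].astype(int)
def blobs(d,th,box,lo):
  im=d['pixels'].astype(int); m=((im.min(2)>th)&(im.max(2)-im.min(2)<35)).astype(np.uint8)
  n,_,st,c=cv2.connectedComponentsWithStats(m)
  for i in range(1,n):
    if box[0]<c[i][0]<box[1] and box[2]<c[i][1]<box[3] and st[i][4]>lo: print(th,st[i],c[i].round(1), ray(d,*c[i],10).round())
blobs(d,150,(192,228,174,215),5); print('bowl top'); blobs(d0,150,(335,380,170,210),30); blobs(d,150,(325,385,165,215),30)
print('bowl wrist'); 
m=((wd['pixels'].min(2)>150)).astype(np.uint8); n,_,st,c=cv2.connectedComponentsWithStats(m)
for i in range(1,n):
    if st[i][4]>300 and abs(c[i][0]-280)<100: print(st[i],c[i].round(), ray(wd,*c[i],2).round(), cv2.minAreaRect(np.argwhere(_==i)[:,::-1].astype(np.float32)))
```

```text
16.4 [461.25559261 102.30983514 175.50348962] 85.23145538797536 [ 0.35129284 -0.41588298  0.04749554]
pan (array([   8,   13,   43,   42, 1336], dtype=int32), array([29.14071856, 33.5247006 ])) (array([   8,   13,   43,   42, 1129], dtype=int32), array([28.9663419 , 34.06908769]))
150 [215 179   7   6  35] [217.6 181.5] [591. 404.  10.]
150 [208 189   8   8  51] [211.3 192.5] [568. 417.  10.]
150 [199 193   8   8  52] [202.5 196.5] [560. 436.  10.]
bowl top
150 [340 179  34  30 670] [356.6 192. ] [560. 114.  10.]
150 [340 181  34  30 676] [356.3 193.8] [557. 115.  10.]
bowl wrist
[345 173  22  24 385] [356. 185.] [476. 186.   2.] ((355.41888427734375, 185.51351928710938), (22.522663116455078, 21.04306983947754), 80.53767395019531)
[ 255  231   59   33 1518] [284. 245.] [561. 114.   2.] ((284.0, 247.0), (32.0, 58.0), 90.0)
[310 343  45  30 985] [332. 358.] [753. 203.   2.] ((332.0, 357.5), (29.0, 44.0), 90.0)
[179 360  29  23 432] [195. 370.] [798.  -2.   2.] ((193.0, 371.0), (22.0, 28.0), 90.0)
```

```bash
python3 -c "
from cell import finish_job
print(finish_job())"
```

```text
the job is handed in; nothing more can be done
None
```

I handed the job in at about 16 s of the 58 s allowed: the last top image shows all three buttons in the dish, which has not moved, and the scoop standing where it started on the bare bench; I did not re-measure the bottle, block or disc, and no verdict came back.

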